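# Show the green turner to the hygiene camera

## Robot

A 6-joint arm with a two-finger parallel gripper is mounted at the origin on the work surface. World frame = base frame: x ahead of the robot, y to its left, z up, the work surface at z = 0. Lengths are in m, angles in rad, forces in N, time in s.
With the tool pointing down it reaches from about 0.425 to 0.95 m from the base axis. Payload 3.5 kg.
Tool frame: the origin (TCP) lies midway between the tips of the shut fingers; the grasp point (between the pads) lies 19 mm behind it; z points along the fingers, y is the direction in which the jaws open and shut (so a half turn about z gives the same grasp; the last joint's range is limited). The gripper opens to 85 mm and grips with 20 to 120 N. Pads are 22 mm wide; open, the fingers measure 114 mm over their backs; the gripper's body (76 mm by 85 mm) begins 54 mm behind the grasp point. The pads swing forward as they close: fully open they stand 13 mm farther back than shut.
Start: joints at [1.02, 0.286, 1.577, -0, 1.279, -0.15], TCP at [0.263, 0.622, 0.231] pointing down, gripper open.
Joint ranges: [-2.77, 2.77], [-0.9, 2.22], [0.21, 2.48], [-1.53, 4.67], [0.24, 2.81], [-2.84, 2.84]. Speed limits (rad/s): [2.79, 2.79, 3.14, 3.14, 3.14, 3.14].

## Interface

Orientations are given as a unit quaternion [x, y, z, w].
In Python, from plant import * gives the robot as it stands.
- The arm moves only by the shell command python3 -m jog 'ROWS' [FORCE]. ROWS is a JSON object of lists of equal length, an entry for each row: "travel": the shift along the world's x, y, z in mm, a list of three; "dr": the turn, a rotation vector about the world's x, y, z in degrees, a list of three; "jaw": the closure in counts, from 0 (fully open) to 255 (shut). In form: {"travel": [[x, y, z], ...], "dr": [[wx, wy, wz], ...], "jaw": [jaw, ...]}. A call has 1 to 5 rows; each row shifts and turns the commanded pose from where the row before left it; what a row does not reach is not made up. A row lasts 1/12 s, in which the tool goes at most 41.7 mm and 7.16 degrees, less where a joint would pass 70% of its speed; a pose out of reach is approached as far as the arm can. A call is refused whole if a number of a shift passes 41.7 or a number of a turn 7.16, either way. A call with a gripper value outside its range is refused whole. The fingers move at their own pace and stop on an object; FORCE is the grip in N (left out, the last holds). Time passes only in rows, so rows that do not move let the fingers close. It gives the time, the measured TCP pose, the force and the opening at its end, in the units of the state.
- get_state(): the state, without advancing time (a new reading comes with each control period).
- read_camera(name): name is "scene" or "top"; returns the picture (384x512x3 uint8, red, green, blue); there is no depth.
- camera_info(name): a dict with "K" (3x3 intrinsics, pixels), "k1" (the pictures are not rectified: a ray, as slopes to the right and down, at radius r is drawn at 1 + k1 r^2 times it, then the intrinsics apply), "R" (3x3) and "t" (3): a world point X has camera coordinates R X + t. Camera axes: x right, y down, z forward; pixel columns grow to the right and rows downward; lengths in m; the calibration is good to about 2 mm. A picture is of the moment at which its call begins. camera_info takes no time and is no camera call.
- sign_off(): hands the job in, once; it reports no verdict.
The state is a dict: "time": time; "qpos": joint angles; "dq": joint speeds; "joint_efforts": joint torques, N m; "eef_pos": TCP position; "tcp_rot": TCP orientation; "contact_force": force on the tool from outside, world axes, zero at the start; "wrist_torque": the same for the moment, N m; "opening": opening from 0.0 (shut) to 1.0 (fully open).
Only numpy, scipy, OpenCV 4.12 (cv2) and the standard library are available. Lean on these libraries where they do the work, as an engineer would, in place of code of your own. Each camera call takes 0.05 s, during which the arm holds its last target. There are 200 camera calls.

## Task

Before service, pull the green-handled turner up out of the slotted utensil rack and hold it up to the hygiene camera for its photo: handle at the top and straight up in the picture, the middle of the blade on the lens's line of sight 12 cm in front of the lens, and the flat of the blade (either side) square to the lens. Do not bump the camera or shift the other utensils, crockery and trays. Finish while still holding it there, steady in the gripper and touching nothing else.

Things in the scene. Friction and masses are not known exactly. Their poses are not given: they have to be found in the camera images.
- turner_green: Green-handled straight slotted turner, 240 mm long, 0.1 to 0.18 kg, upright in a rack slot, blade down. Origin: middle of the blade's tip edge; z up to the handle, x along the blade's width, y its normal (both faces alike). Along z: blade 70 x 3 mm from 0 to 90, shank 16 x 4 to 130, flat handle 28 (x) x 18 (y) to 240. The handle's foot rests on the rack's top.
- blade_mid (a point): Middle of the green turner's blade, 45 mm up its z axis from the tip edge; axes as turner_green.
- handle_grip (a point): Good place to grip the green turner's handle, 200 mm up its z axis, 40 mm below the handle's end; axes as turner_green.
- turner_red: The same turner with a red handle, standing in another slot; leave it. Origin and axes as the green one.
- turner_yellow: The same turner with a yellow handle, standing in another slot; leave it. Origin and axes as the green one.
- rack: Fixed steel utensil rack, 120 (x) x 290 (y) x 140 mm high, open front and back, white slotted top 12 mm thick. Origin: centre of its underside; z up. Three slots 85 (x) x 9 (y) mm at y = -80, 0, +80 mm, a turner in each (which colour where varies), blade width along x. The handles rise to 250 mm above the counter: carry the blade round or over the neighbours.
- station: Fixed stand of the hygiene camera: grey base plate 150 x 120 x 12 mm, steel column 20 mm thick, 120 mm behind the origin, 249 mm high. Origin: on the counter plumb under the lens front, 85 mm ahead of the plate's middle; z up. At yaw 0 the camera faces -x.
- camera_head: White camera head with a round LED ring light 80 mm across, fixed on the stand. Origin: middle of the lens front, 191 mm above the counter, above the stand's origin. The lens looks along -x, always 20 degrees below level; y is level; z is the picture's up (vertical leaning 20 degrees to the side the lens looks to). The head reaches 86 mm behind the origin.
- focus (a point): The point 120 mm in front of the lens on its line of sight (150 mm above the counter), where the middle of the blade belongs; axes as camera_head.
- meal_tray: Loose five-compartment steel meal tray, 236 x 304 x 24 mm, lying on the counter near the robot; origin at the centre of its underside.
- bowl: Loose steel bowl, 150 mm across, 65 mm high, on the right; origin at the centre of its underside.
- cup: Loose steel cup, 72 mm across, 85 mm high, on the left; origin at the centre of its underside.
- spoon: Loose steel spoon, about 190 mm long and 20 mm thick, lying on the counter between the rack and the robot; origin near its middle, on its underside.
- sanitiser: Loose white bottle with a blue cap, 66 mm across, 190 mm high, on the right beside the camera; origin at the centre of its underside.

How it is judged:
By the outcome, as a careful person would: the job done as asked, in the order asked, and still so for the second after the job is handed in, while the arm keeps its last pose, push and grip.
It also fails if it takes over 42 s, if anything falls off the work surface, if the arm or the gripper's body presses on something with over 40 N, if the wrist force passes 120 N, or if a joint passes its speed limit or range.

## Working session

There is one attempt and no reset: what is moved stays moved. The work goes in short steps, Python scripts to look and compute and a shell command to move; the robot and the scene stay as the last step left them, time stands still between calls to the robot, and variables do not carry over. Pictures are saved under pics/ and viewed, about 8 in all and at most 12, crops included, and the job is handed in when it is done.

```bash
ls; mkdir -p pics
python3 - <<'E'
from plant import *
import cv2
print(get_state())
for n in("scene","top"):
    im=read_camera(n); cv2.imwrite(f"pics/{n}0.png",im[:,:,::-1]); print(camera_info(n))
E
```

```text
pics
{'time': 0.0, 'qpos': array([ 1.02001023e+00,  2.87215742e-01,  1.57816249e+00,  3.11008130e-05,
        1.27861289e+00, -1.50013449e-01]), 'dq': array([-0.00061214,  0.00048784, -0.00012459, -0.00139786,  0.00036585,
        0.001276  ]), 'joint_efforts': array([ 7.58037877e-04, -4.05967176e+01, -2.92635638e+01, -1.07434532e-04,
        5.64973147e-03, -4.42018219e-06]), 'eef_pos': array([0.2629661 , 0.62096085, 0.22992165]), 'tcp_rot': array([ 1.99052205e-01,  9.79988154e-01, -1.12125331e-03, -4.25646470e-04]), 'contact_force': array([-1.15264787,  0.13446036, -0.76234592]), 'wrist_torque': array([0.0324523 , 0.00652744, 0.01129397]), 'opening': 1.0034975429639665}
{'K': array([[446.10679206,   0.        , 260.0283682 ],
       [  0.        , 446.10679206, 187.30758151],
       [  0.        ,   0.        ,   1.        ]]), 'k1': 0.04090509417470907, 'R': array([[-0.82048813,  0.57162699, -0.00646663],
       [ 0.49506612,  0.70484883, -0.50803313],
       [-0.28584745, -0.42003656, -0.86131326]]), 't': array([ 0.41625695, -0.13669079,  1.50189565])}
{'K': array([[415.21535281,   0.        , 255.68606258],
       [  0.        , 415.21535281, 200.34391998],
       [  0.        ,   0.        ,   1.        ]]), 'k1': 0.04526309787281519, 'R': array([[-0.02314517, -0.99969762,  0.00830437],
       [-0.99367425,  0.02209107, -0.11010662],
       [ 0.10988987, -0.01080027, -0.99388509]]), 't': array([-0.03469595,  0.5128025 ,  1.16990232])}
```

View pics/scene0.png

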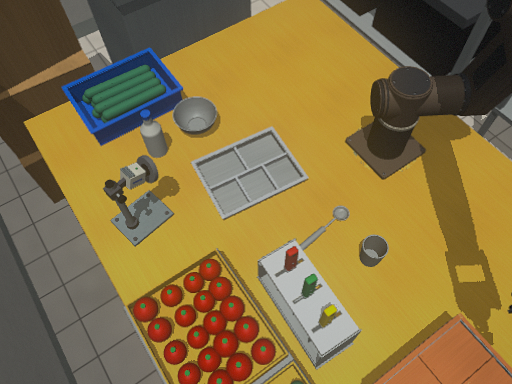

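View pics/top0.png

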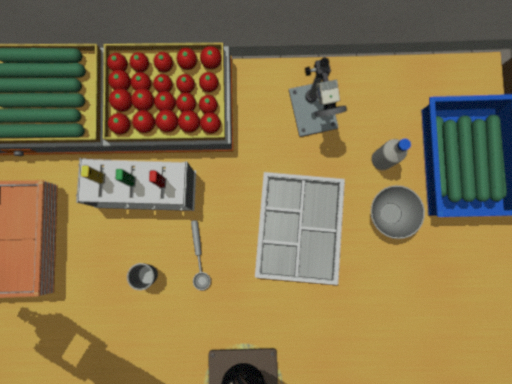

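The scene view shows the red, green and yellow handles at (291,258), (310,285) and (328,315), and the station at (140,215) with its ring at about (150,170). The top view shows green in the middle slot at (124,177), red at (157,178) and the station at (318,105) with the lens facing down the picture. I'll take zooms next.

```bash
cat > h.py <<'E'
import numpy as np,cv2
from plant import *
def undist(n,p):
    c=camera_info(n);K=c["K"]
    d=np.array([[c["k1"],0,0,0]],float)
    return cv2.undistortPoints(np.array(p,float).reshape(-1,1,2),K,d).reshape(-1,2)
def ray(n,p):
    c=camera_info(n);R=c["R"];t=c["t"]
    s=undist(n,p);d=np.c_[s,np.ones(len(s))]@R
    return -R.T@t,d
def onz(n,p,z):
    o,d=ray(n,p);z=np.broadcast_to(z,len(d));return o+d*((z-o[2])/d[:,2])[:,None]
def tri(ps,pt):
    out=[]
    for a,b in zip(np.reshape(ps,(-1,2)),np.reshape(pt,(-1,2))):
        o1,d1=ray("scene",[a]);o2,d2=ray("top",[b]);d1=d1[0];d2=d2[0]
        s=np.linalg.lstsq(np.c_[d1,-d2],o2-o1,rcond=None)[0]
        p,q=o1+s[0]*d1,o2+s[1]*d2;out.append(np.r_[(p+q)/2,np.linalg.norm(p-q)])
    return np.array(out)
def proj(n,X):
    c=camera_info(n)
    return cv2.projectPoints(np.array(X,float).reshape(-1,1,3),cv2.Rodrigues(c["R"])[0],c["t"],c["K"],np.array([c["k1"],0,0,0.]))[0].reshape(-1,2)
def tile(im,x,y,w,h,s):
    return cv2.resize(im[y:y+h,x:x+w],None,fx=s,fy=s,interpolation=cv2.INTER_CUBIC)
E
python3 - <<'E'
from h import *
s=cv2.imread("pics/scene0.png");t=cv2.imread("pics/top0.png")
a=np.vstack([np.hstack([tile(s,255,235,110,75*2,4)[:300*2,:400]]) ])
A=tile(s,260,238,100,128,4)[:512]; B=tile(s,100,140,100,128,4)
cv2.imwrite("pics/zs.png",np.hstack([A,B]))
C=tile(t,70,150,133,70,6)[:, :798];D=tile(t,280,50,133,30,6)
D=tile(t,282,50,133,60*1,6)[:180*1]
cv2.imwrite("pics/zt.png",np.vstack([tile(t,74,153,130,64,5),np.pad(tile(t,280,52,130,56+0,5),((0,0),(0,0),(0,0)))]))
def blobs(im,lo,hi,roi):
    h=cv2.cvtColor(im,cv2.COLOR_BGR2HSV);m=cv2.inRange(h,lo,hi);k=np.zeros_like(m);x,y,w,hh=roi;k[y:y+hh,x:x+w]=m[y:y+hh,x:x+w]
    c=max(cv2.findContours(k,0,1)[0],key=cv2.contourArea);print(roi,cv2.contourArea(c),cv2.minAreaRect(c),c.reshape(-1,2).tolist())
for im,roi in((s,(260,240,100,90)),(t,(75,155,120,55))):
    for lo,hi in(((40,80,40),(85,255,255)),((0,150,60),(8,255,255))): blobs(im,lo,hi,roi)
E
```

```text
(260, 240, 100, 90) 182.0 ((308.9036560058594, 284.82110595703125), (10.823437690734863, 23.658309936523438), 16.699243545532227) [[312, 274], [311, 275], [310, 276], [309, 276], [308, 277], [307, 277], [306, 278], [305, 279], [305, 280], [305, 281], [305, 282], [304, 283], [304, 284], [304, 285], [303, 286], [303, 287], [303, 288], [303, 289], [303, 290], [303, 291], [302, 292], [303, 293], [303, 294], [304, 295], [305, 296], [306, 296], [307, 296], [307, 295], [308, 294], [307, 293], [308, 292], [309, 292], [310, 292], [311, 292], [312, 292], [312, 291], [313, 290], [313, 289], [313, 288], [313, 287], [314, 286], [314, 285], [314, 284], [315, 283], [315, 282], [315, 281], [316, 280], [316, 279], [316, 278], [316, 277], [315, 276], [314, 275], [314, 274], [313, 274]]
(260, 240, 100, 90) 56.0 ((291.6538391113281, 251.26925659179688), (6.573840141296387, 10.542952537536621), 60.2551155090332) [[293, 247], [292, 248], [291, 248], [290, 249], [289, 249], [288, 250], [287, 251], [286, 252], [287, 253], [288, 254], [288, 255], [289, 256], [290, 256], [291, 255], [292, 254], [293, 254], [2
[... 434 characters left out ...]
1], [123, 181], [124, 182], [125, 182], [126, 183], [127, 183], [126, 182], [125, 182], [124, 182], [123, 181], [123, 180], [123, 179], [123, 178], [123, 177], [123, 176], [123, 175], [123, 174], [123, 173], [123, 172], [123, 171], [122, 170], [121, 170], [120, 169], [119, 169], [118, 169]]
(75, 155, 120, 55) 59.5 ((153.5, 176.5), (11.0, 7.0), 90.0) [[151, 171], [150, 172], [150, 173], [150, 174], [150, 175], [150, 176], [150, 177], [150, 178], [150, 179], [150, 180], [151, 180], [152, 181], [153, 181], [154, 181], [155, 182], [156, 181], [156, 180], [156, 179], [156, 178], [156, 177], [156, 176], [156, 175], [157, 174], [157, 173], [156, 172], [155, 172], [154, 171], [153, 171], [152, 171]]
```

View pics/zs.png

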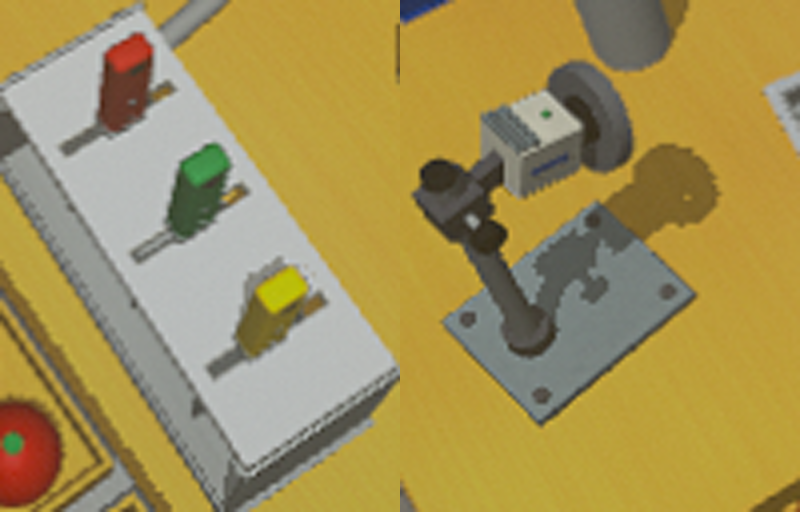

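View pics/zt.png

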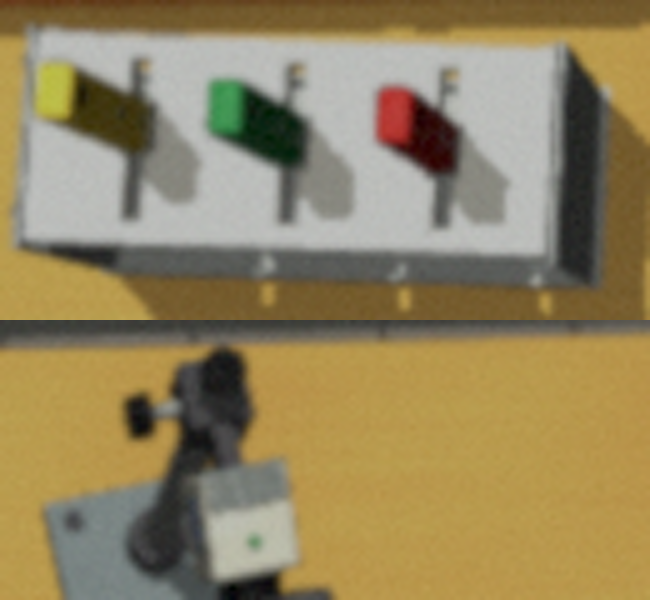

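The zooms show clean rack corners, the handle tops (green at (119.6,174.6) in top and (311.3,278.8) in scene) and the station plate with all four corners. I'll triangulate from these.

Run:
```python
from h import *
np.set_printoptions(precision=4,suppress=True)
T=[(187.4,162),(184,204.4),(77.4,202),(81,158.4)]
S=[(260,260),(296.3,239.3),(360,331),(321.75,355.5)]
r=tri(S,T);print("rack",r,r.mean(0))
for n,p in(("scene",S),("top",T)):
    q=onz(n,p,.14)[:,:2];e=q-np.roll(q,1,0);print(n,q.mean(0),np.linalg.norm(e,axis=1),np.degrees(np.arctan2(e[:,1],e[:,0])))
print("handle tops",tri([(311.3,278.8),(292,251),(330.5,310)],[(119.6,174.6),(153.0,176.3),(85.3,171.3)]))
P=[(150,190.75),(173.75,213.75),(135.5,246),(111,220.5)]
q=onz("scene",P,.012)[:,:2];e=q-np.roll(q,1,0);print("plate",q,q.mean(0),np.linalg.norm(e,axis=1),np.degrees(np.arctan2(e[:,1],e[:,0])))
print("plate proj top",proj("top",np.c_[q,np.full(4,.012)]))
# top plate corners from a mask
t=cv2.imread("pics/top0.png");s=cv2.imread("pics/scene0.png")
cv2.imwrite("pics/st.png",np.hstack([tile(t,282,52,70,90,6),tile(s,105,140,60,90,6)]))
```

```text
rack [[0.6037 0.1348 0.1369 0.0057]
 [0.4917 0.1435 0.1387 0.0041]
 [0.5069 0.4182 0.1325 0.0016]
 [0.6192 0.4089 0.1412 0.0015]] [0.5554 0.2763 0.1373 0.0032]
scene [0.5553 0.2776] [0.2721 0.1119 0.2736 0.1089] [-93.3965 176.1408  85.9639  -4.6572]
top [0.5559 0.2747] [0.2769 0.1125 0.274  0.1147] [-93.0671 175.175   87.4031  -3.364 ]
handle tops [[0.5558 0.2756 0.2459 0.0006]
 [0.5506 0.197  0.246  0.0007]
 [0.5652 0.355  0.2463 0.0004]]
plate [[ 0.7257 -0.2918]
 [ 0.7046 -0.1777]
 [ 0.8479 -0.1491]
 [ 0.8705 -0.2665]] [ 0.7872 -0.2213] [0.147  0.116  0.1462 0.1196] [-170.0925  100.5062   11.2981  -79.1254]
plate proj top [[336.3473 127.8058]
 [298.2923 135.6187]
 [287.2207  89.126 ]
 [325.9886  80.985 ]]
```

View pics/st.png

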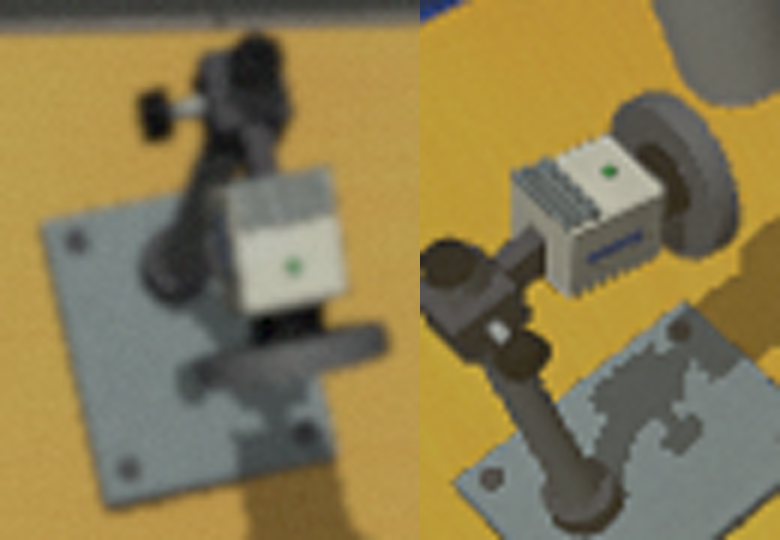

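Rack centre comes out at (0.5555, 0.276), with a yaw of about -4.7°. The handle tops are 79 mm apart at z 0.246, as they should be. The station plate measures 147x118 mm with a yaw of about 10.6°. I'll cross-check the station from the top view and the ring, and start moving: up and over the green handle.

```bash
python3 - <<'E'
from h import *
np.set_printoptions(precision=4,suppress=True)
q=onz("top",[(337.5,128.3),(300,136.7),(289,89)],.012)[:,:2];print(q,"centre",(q[0]+q[2])/2,np.linalg.norm(np.diff(q,axis=0),axis=1),np.degrees(np.arctan2(*np.diff(q,axis=0).T[::-1])))
print("ring",tri([(147.5,169.2)],[(329.3,112)]))
print("led dot on head",tri([(136.7,168.6)],[(330.8,96.3)]))
E
python3 -m jog '{"travel":[[15,-15,38],[29,-34,38],[31,-37,0],[31,-37,0],[31,-37,0]],"dr":[[0,0,1.8],[0,0,1.8],[0,0,1.8],[0,0,1.8],[0,0,1.8]],"jaw":[110,110,110,110,110]}' 100
python3 -m jog '{"travel":[[31,-37,0],[31,-37,0],[31,-37,0],[31,-37,0],[31,-37,0]],"dr":[[0,0,1.8],[0,0,1.8],[0,0,1.8],[0,0,1.8],[0,0,2]],"jaw":[110,110,110,110,110]}'
python3 -m jog '{"travel":[[0,0,0],[0,0,0]],"dr":[[0,0,0],[0,0,0]],"jaw":[110,110]}'
```

```text
[[ 0.7242 -0.2952]
 [ 0.7012 -0.1827]
 [ 0.8482 -0.1544]] centre [ 0.7862 -0.2248] [0.1148 0.1497] [101.5411  10.876 ]
ring [[ 0.7155 -0.2371  0.1963  0.0027]]
led dot on head [[ 0.7431 -0.2348  0.2278  0.0013]]
time: 0.52
eef_pos: [0.3792, 0.486, 0.2951]
tcp_rot: [0.12, 0.993, 0.0, 0.0]
contact_force: [-0.0, 0.2, 0.5]
opening: 0.569
time: 0.93
eef_pos: [0.513, 0.3256, 0.2942]
tcp_rot: [0.041, 0.999, -0.0, -0.0]
contact_force: [1.4, 0.0, 0.0]
opening: 0.571
time: 1.1
eef_pos: [0.5134, 0.3256, 0.2939]
tcp_rot: [0.044, 0.999, -0.0, -0.001]
contact_force: [-0.6, 0.6, -0.5]
opening: 0.565
```

The stations agree across views: plate centre is (0.7867, -0.223), yaw about 10.8°, and the ring sits 12 mm behind the computed lens, as expected. Next I'll go over the handle and look before lowering.

```bash
python3 -m jog '{"travel":[[21,-25,0],[21,-25,0],[0,0,0],[0,0,0]],"dr":[[0,0,0.3],[0,0,0],[0,0,0],[0,0,0]],"jaw":[110,110,110,110]}'
python3 - <<'E'
from h import *
s=read_camera("scene")[:,:,::-1];t=read_camera("top")[:,:,::-1]
cv2.imwrite("pics/pre.png",np.hstack([tile(s,245,200,115,150,3.4),tile(t,65,110,115,150,3.4)]))
E
```

```text
time: 1.43
eef_pos: [0.5541, 0.2777, 0.2941]
tcp_rot: [0.039, 0.999, 0.0, -0.001]
contact_force: [0.4, 0.6, -0.2]
opening: 0.565
```

View pics/pre.png

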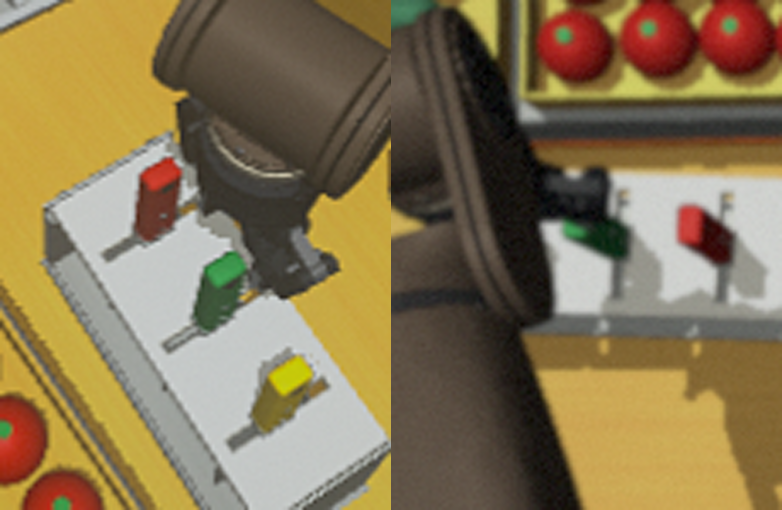

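The picture shows the gripper just above green, with fingers straddling along the rack's length. I'll check the fingertip projections against what is expected.

Run:
```python
from h import *
st=get_state();p=st["eef_pos"];print(p,st["tcp_rot"])
X=[p,p+[0,0.024,-0.0],p-[0,.024,0],p+[0,0.038,.02],p-[0,.038,-.02]]
print(((proj("scene",X)-[245,200])*3.4).round(),((proj("top",X)-[65,110])*3.4+[391,0]).round())
im=cv2.imread("pics/pre.png")
for q in (proj("scene",X)-[245,200])*3.4: cv2.circle(im,tuple(int(v) for v in q),3,(255,0,255),-1)
for q in (proj("top",X)-[65,110])*3.4+[391,0]: cv2.circle(im,tuple(int(v) for v in q),3,(255,0,255),-1)
cv2.imwrite("pics/pre2.png",im)
```

```text
[0.55331006 0.27880186 0.29438506] [ 3.83044611e-02  9.99265952e-01  2.02740064e-04 -5.32792110e-04]
[[238. 245.]
 [262. 274.]
 [215. 215.]
 [280. 282.]
 [204. 187.]] [[548. 211.]
 [511. 212.]
 [585. 210.]
 [477. 207.]
 [597. 204.]]
```

View pics/pre2.png

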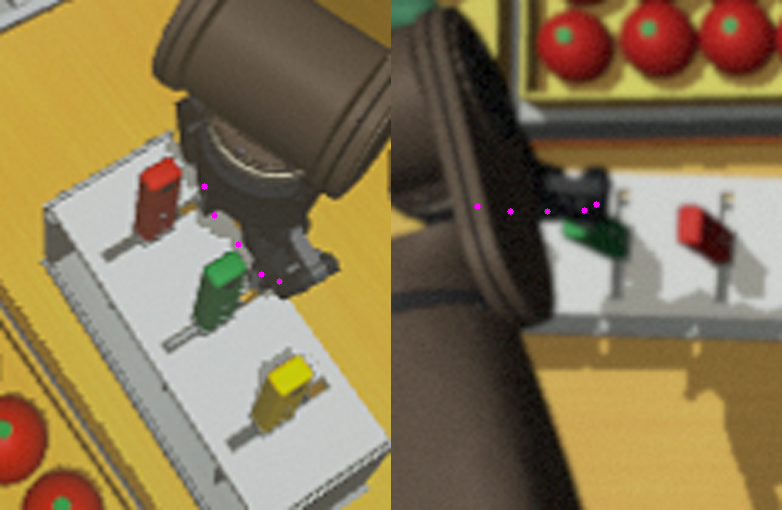

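The projection is consistent with both views. I'll lower with small corrections.

```bash
python3 -m jog '{"travel":[[2,-2.5,-20],[0,0,-25],[0,0,-15],[0,0,0]],"dr":[[0,0,0],[0,0,0],[0,0,0],[0,0,0]],"jaw":[110,110,110,110]}'
python3 - <<'E'
from h import *
s=read_camera("scene")[:,:,::-1];t=read_camera("top")[:,:,::-1]
cv2.imwrite("pics/pre3.png",np.hstack([tile(s,270,225,80,100,5),tile(t,85,140,80,100,5)]))
E
```

```text
time: 1.87
eef_pos: [0.5529, 0.2759, 0.2299]
tcp_rot: [0.038, 0.999, -0.001, -0.004]
contact_force: [-0.4, 0.0, -2.3]
opening: 0.569
```

View pics/pre3.png

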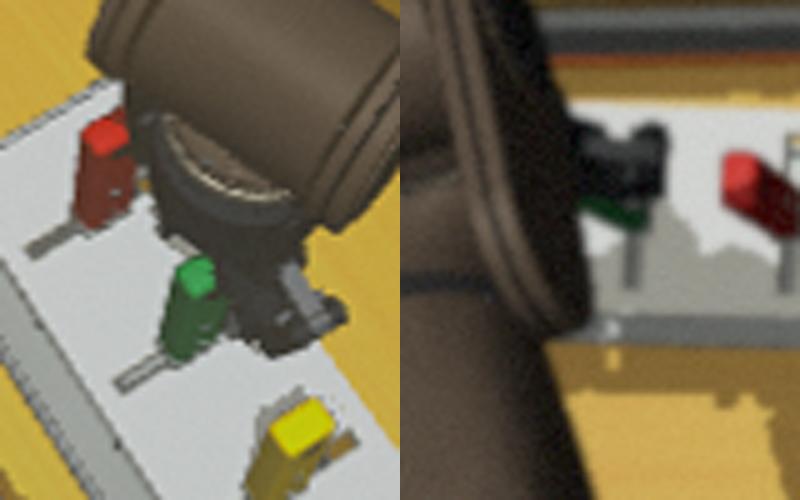

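The handle lies between the fingers and its neighbours are clear. I'll finish lowering and close.

```bash
python3 -m jog '{"travel":[[2.5,0,-20],[0,0,-19],[0,0,0]],"dr":[[0,0,0],[0,0,0],[0,0,0]],"jaw":[110,110,110]}'
python3 -m jog '{"travel":[[0,0,0],[0,0,0],[0,0,0],[0,0,0],[0,0,0]],"dr":[[0,0,0],[0,0,0],[0,0,0],[0,0,0],[0,0,0]],"jaw":[255,255,255,255,255]}' 100
python3 -m jog '{"travel":[[0,0,0],[0,0,0]],"dr":[[0,0,0],[0,0,0]],"jaw":[255,255]}' 100
```

```text
time: 2.22
eef_pos: [0.5573, 0.2753, 0.1936]
tcp_rot: [0.038, 0.999, -0.001, -0.002]
contact_force: [-0.4, 0.2, -1.1]
opening: 0.571
time: 2.63
eef_pos: [0.56, 0.2756, 0.1984]
tcp_rot: [0.039, 0.999, 0.001, 0.002]
contact_force: [0.4, 0.3, 5.1]
opening: 0.197
time: 2.8
eef_pos: [0.5601, 0.2756, 0.1984]
tcp_rot: [0.039, 0.999, 0.001, 0.002]
contact_force: [-1.0, 0.5, 5.3]
opening: 0.197
```

Gripped, at 16.7 mm opening. Lifting straight up.

```bash
python3 -m jog '{"travel":[[0,0,8],[0,0,20],[0,0,30],[0,0,30],[0,0,30]],"dr":[[0,0,0],[0,0,0],[0,0,0],[0,0,0],[0,0,0]],"jaw":[255,255,255,255,255]}' 100
python3 -m jog '{"travel":[[0,0,35],[0,0,40],[0,0,40],[0,0,35],[0,0,0]],"dr":[[0,0,0],[0,0,0],[0,0,0],[0,0,0],[0,0,0]],"jaw":[255,255,255,255,255]}' 100
python3 - <<'E'
from h import *
s=read_camera("scene")[:,:,::-1];t=read_camera("top")[:,:,::-1]
cv2.imwrite("pics/up.png",np.hstack([tile(s,220,130,140,230,2.6),tile(t,65,60,140,230,2.6)]))
E
```

```text
time: 3.22
eef_pos: [0.5581, 0.2746, 0.3139]
tcp_rot: [0.039, 0.999, -0.001, -0.001]
contact_force: [0.5, 0.5, -1.2]
opening: 0.196
time: 3.63
eef_pos: [0.5598, 0.2751, 0.4742]
tcp_rot: [0.039, 0.999, 0.002, 0.007]
contact_force: [-0.5, -0.2, 0.7]
opening: 0.195
```

View pics/up.png

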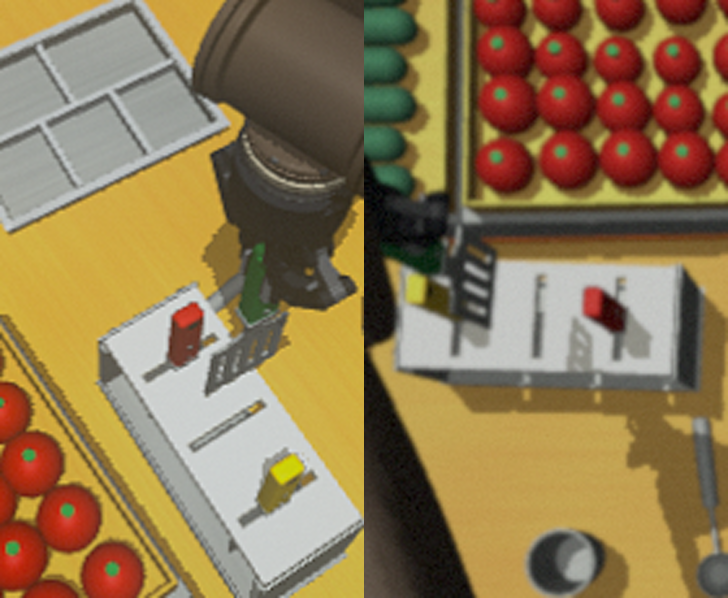

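The turner is out and upright, red and yellow are undisturbed. I'll carry it high over red to a standoff near the focus, yawing -75°, then tilt 20° there.

```bash
R='import sys'
python3 -m jog '{"travel":[[-4,-20,0],[-4,-36,0],[-4,-38,0],[-4,-38,0],[-4,-38,0]],"dr":[[0,0,-3],[0,0,-5],[0,0,-5],[0,0,-5.5],[0,0,-5.5]],"jaw":[255,255,255,255,255]}' 100
python3 -m jog '{"travel":[[-4,-38,0],[-4,-38,0],[-4,-38,0],[-4,-38,0],[-4,-38,0]],"dr":[[0,0,-5.5],[0,0,-5.5],[0,0,-5.5],[0,0,-5.5],[0,0,-5.5]],"jaw":[255,255,255,255,255]}' 100
python3 -m jog '{"travel":[[-4,-38,0],[-4,-38,0],[-4,-38,0],[-4,-38,0],[-4,-32,0]],"dr":[[0,0,-5.5],[0,0,-5.5],[0,0,-5.5],[0,0,-5.7],[0,0,-1]],"jaw":[255,255,255,255,255]}' 100
python3 -m jog '{"travel":[[0,0,-30],[0,0,-35],[0,0,-35],[0,0,-35],[0,0,-30]],"dr":[[0,0,0],[0.94,-4.91,0],[0.94,-4.91,0],[0.94,-4.91,0],[0.94,-4.91,0]],"jaw":[255,255,255,255,255]}' 100
python3 -m jog '{"travel":[[0,0,0],[0,0,0],[0,0,0]],"dr":[[0,0,0],[0,0,0],[0,0,0]],"jaw":[255,255,255]}' 100
python3 - <<'E'
from h import *
from scipy.spatial.transform import Rotation as Ro
st=get_state();print(Ro.from_quat(st["tcp_rot"]).as_matrix().round(4),st["eef_pos"])
s=read_camera("scene")[:,:,::-1];t=read_camera("top")[:,:,::-1]
cv2.imwrite("pics/s1.png",s);cv2.imwrite("pics/t1.png",t)
p=st["eef_pos"]+Ro.from_quat(st["tcp_rot"]).as_matrix()[:,2]*.143
print(proj("scene",p),proj("top",p))
ps=proj("scene",p)[0].astype(int);pt=proj("top",p)[0].astype(int)
cv2.imwrite("pics/s1z.png",np.hstack([tile(s,ps[0]-40,ps[1]-50,80,100,5),tile(t,pt[0]-40,pt[1]-50,80,100,5)]));print(ps-[40,50],pt-[40,50])
E
```

```text
time: 4.15
eef_pos: [0.5377, 0.1035, 0.4599]
tcp_rot: [0.248, 0.969, -0.001, -0.003]
contact_force: [1.0, 0.3, -0.3]
opening: 0.196
time: 4.57
eef_pos: [0.5176, -0.0866, 0.4602]
tcp_rot: [0.471, 0.882, -0.0, -0.003]
contact_force: [0.8, -0.6, -1.8]
opening: 0.2
time: 4.98
eef_pos: [0.4976, -0.2712, 0.4598]
tcp_rot: [0.639, 0.769, -0.0, -0.003]
contact_force: [-0.0, -0.1, -1.1]
opening: 0.194
time: 5.4
eef_pos: [0.497, -0.2676, 0.2927]
tcp_rot: [0.628, 0.758, 0.135, 0.108]
contact_force: [-1.0, -0.4, -2.2]
opening: 0.198
time: 5.65
eef_pos: [0.4997, -0.2698, 0.3008]
tcp_rot: [0.627, 0.759, 0.133, 0.112]
contact_force: [-0.1, 0.4, 0.6]
opening: 0.191
[[-0.1877  0.9228  0.3366]
 [ 0.9822  0.1771  0.0623]
 [-0.0021  0.3423 -0.9396]] [ 0.49973117 -0.26980889  0.3007825 ]
[[197.54510221 141.7043537 ]] [[339.40850337 178.6438729 ]]
[157  91] [299 128]
```

View pics/s1z.png

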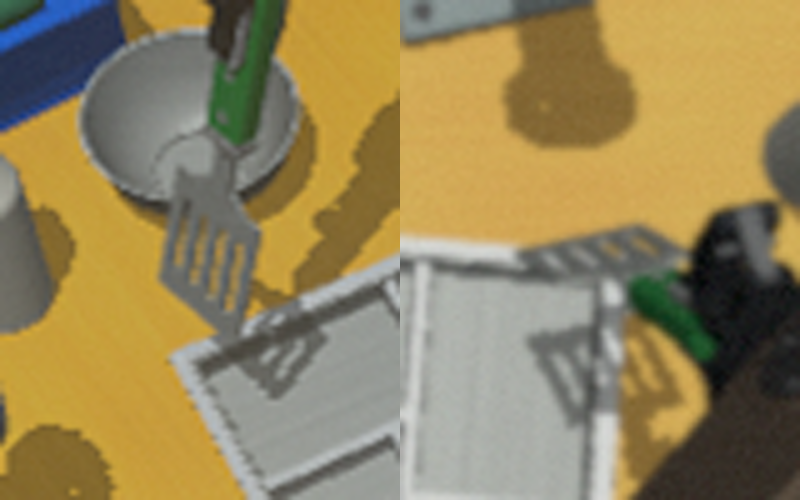

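The blade is clearly visible in both views. Scene tip corners are at (161,280) and (235,335) in the crop, and top-view tip corners at (640,227) and (520,262). I'll triangulate them.

Run:
```python
from h import *
from scipy.spatial.transform import Rotation as Ro
np.set_printoptions(precision=4,suppress=True)
st=get_state();M=Ro.from_quat(st["tcp_rot"]).as_matrix();p=st["eef_pos"]
S=np.array([(161,280),(235,335),(175,170),(261,232)])/5.+[157,91]
T=(np.array([(640,227),(520,262),(690,256),(545,279)])-[400,0])/5.+[299,128]
r=tri(S,T);print(r)
X=r[:,:3];print("in tool",(X-p)@M)
print("widths",np.linalg.norm(X[0]-X[1]),np.linalg.norm(X[2]-X[3]),"len",np.linalg.norm((X[0]+X[1]-X[2]-X[3])/2),"mid",X.mean(0),"pred",p+M[:,2]*.143)
# nominal corners for off=0 : compare pixels
c=np.array([[sx*.035,0,z] for z in(.188,.098) for sx in(-1,1)])
for n,q in(("scene",S),("top",T)):
    print(n,(proj(n,p+c@M.T)-q))
```

```text
[[ 0.5676 -0.2904  0.1226  0.0025]
 [ 0.5512 -0.2264  0.1256  0.0016]
 [ 0.5399 -0.2967  0.2017  0.0001]
 [ 0.5273 -0.2213  0.2151  0.002 ]]
in tool [[-0.0309 -0.0048  0.1915]
 [ 0.035  -0.0074  0.1868]
 [-0.0324 -0.0042  0.1075]
 [ 0.044   0.0023  0.0951]]
widths 0.06609929492857107 0.0776201449786021 len 0.08811896684241591 mid [ 0.5465 -0.2587  0.1663] pred [ 0.5497 -0.2621  0.1696]
scene [[-2.3677 -1.1884]
 [-1.6196  1.2415]
 [-1.2407 -2.6061]
 [-2.0483 -1.3524]]
top [[ 1.3172 -1.4821]
 [-0.3304 -2.9764]
 [ 2.0162 -1.1602]
 [ 3.1608  0.2235]]
```

Blade mid in the tool frame comes out at about (+3.9, -1.5, 144) mm, and the x offset agrees with the grasp reading. The remaining shift to focus (0.5925, -0.2600, 0.150) is about (+46, -3, -15) mm.

```bash
python3 -m jog '{"travel":[[10,-0.5,-3],[14,-1,-5],[14,-1,-5],[8,-0.5,-2],[0,0,0]],"dr":[[0,0,0],[0,0,0],[0,0,0],[0,0,0],[0,0,0]],"jaw":[255,255,255,255,255]}' 100
python3 -m jog '{"travel":[[0,0,0],[0,0,0],[0,0,0],[0,0,0],[0,0,0]],"dr":[[0,0,0],[0,0,0],[0,0,0],[0,0,0],[0,0,0]],"jaw":[255,255,255,255,255]}' 100
python3 - <<'E'
from h import *
from scipy.spatial.transform import Rotation as Ro
np.set_printoptions(precision=4,suppress=True)
P=[];Q=[]
for i in range(6):
    st=get_state();P.append(st["eef_pos"]);Q.append(st["tcp_rot"]);s=read_camera("scene")[:,:,::-1];t=read_camera("top")[:,:,::-1]
p=np.mean(P,0);M=Ro.from_quat(Q).mean().as_matrix();print(p,np.std(P,0),M)
a=p+M@[.0039,-.0015,.144];print("mid",a,"err mm",(a-[.5925,-.26,.15])*1e3)
f=np.array([-.982,-.187,0]);L=f*.9397+[0,0,-.342];U=-f*-.342+[0,0,.9397]
print("up angle",np.degrees(np.arccos(-M[:,2]@U)),"normal",np.degrees(np.arccos(abs(M[:,1]@L))))
ps=proj("scene",a)[0].astype(int)+[-15,0];pt=proj("top",a)[0].astype(int)+[0,-20]
cv2.imwrite("pics/fin.png",np.hstack([tile(s,ps[0]-40,ps[1]-50,80,100,5),tile(t,pt[0]-40,pt[1]-50,80,100,5)]));print(ps-[40,50],pt-[40,50])
E
```

```text
time: 6.17
eef_pos: [0.547, -0.2721, 0.2845]
tcp_rot: [0.627, 0.76, 0.134, 0.111]
contact_force: [-0.0, 0.5, -1.1]
opening: 0.197
time: 6.58
eef_pos: [0.5446, -0.2721, 0.2841]
tcp_rot: [0.628, 0.759, 0.134, 0.111]
contact_force: [-0.4, 0.2, -0.6]
opening: 0.199
[ 0.5447 -0.2721  0.2838] [0.0001 0.     0.0001] [[-0.1878  0.923   0.336 ]
 [ 0.9822  0.1765  0.0641]
 [-0.0001  0.342  -0.9397]]
mid [ 0.591  -0.2593  0.148 ] err mm [-1.5173  0.7345 -2.0052]
up angle 0.5208758170935782 normal 1.432297839611894
[131 102] [296  93]
```

View pics/fin.png

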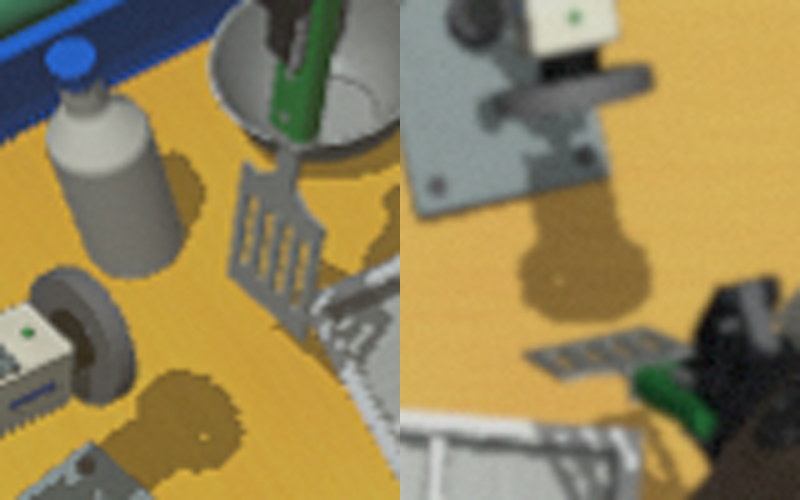

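The blade hangs handle-up in front of the ring, clear of the tray, bottle and camera. I'll compare the blade with the ring directly in the same two views.

Run:
```python
from h import *
np.set_printoptions(precision=4,suppress=True)
S=np.array([(229,273),(305,342),(245,165),(327,232),(83,337)])/5.+[131,102]
T=(np.array([(645,328),(525,355),(693,350),(550,380),(568,95)])-[400,0])/5.+[296,93]
r=tri(S,T);print(r);m=r[:4,:3].mean(0)
y=np.radians(10.8);f=np.array([-np.cos(y),-np.sin(y),0]);L=f*np.cos(.349)-[0,0,np.sin(.349)];lat=np.array([-np.sin(y),np.cos(y),0]);U=np.cross(L,lat);U*=np.sign(U[2])
for nm,o in(("ring",r[4,:3]),("plate",np.array([.7032,-.2389,.191]))):
    d=m-o;print(nm,"along",d@L,"lat",d@lat,"up",d@U)
X=r[:4,:3];w=(X[1]+X[3]-X[0]-X[2]);print("blade width yaw",np.degrees(np.arctan2(-w[0],w[1])),w/np.linalg.norm(w))
```

```text
[[ 0.612  -0.2912  0.107   0.0005]
 [ 0.599  -0.2257  0.1017  0.0021]
 [ 0.5832 -0.2961  0.1877  0.0007]
 [ 0.5694 -0.2232  0.193   0.0014]
 [ 0.7156 -0.2379  0.1946  0.0018]]
ring along 0.13501696344645156 lat 0.002655879329037499 up -0.0011522523174026709
plate along 0.12213133640755759 lat 0.0012718099265350562 up -0.0019977971329658757
blade width yaw 10.982975966502574 [-0.1905  0.9817  0.0002]
```

Both references agree within about 2 mm (122 mm along the axis, +1 to 3 mm lateral, -1 to -2 mm up, yaw 11.0°). I'll make a small trim, settle, then hand in.

```bash
python3 -m jog '{"travel":[[1,-1,2],[0,0,0],[0,0,0],[0,0,0],[0,0,0]],"dr":[[0,0,0],[0,0,0],[0,0,0],[0,0,0],[0,0,0]],"jaw":[255,255,255,255,255]}' 100
python3 -m jog '{"travel":[[0,0,0],[0,0,0],[0,0,0],[0,0,0],[0,0,0]],"dr":[[0,0,0],[0,0,0],[0,0,0],[0,0,0],[0,0,0]],"jaw":[255,255,255,255,255]}' 100
python3 - <<'E'
from h import *
import numpy as np
s=get_state();print(s["eef_pos"],s["tcp_rot"],abs(s["dq"]).max(),s["opening"],s["time"]);print(sign_off())
E
```

```text
time: 7.6
eef_pos: [0.5459, -0.273, 0.2857]
tcp_rot: [0.628, 0.759, 0.134, 0.111]
contact_force: [-0.4, -1.0, -1.0]
opening: 0.2
time: 8.02
eef_pos: [0.5458, -0.273, 0.2857]
tcp_rot: [0.628, 0.759, 0.134, 0.111]
contact_force: [-0.7, 0.0, -0.6]
opening: 0.197
[ 0.54584689 -0.273028    0.28569754] [0.62750996 0.7590047  0.13380437 0.11063228] 0.001429524595916186 0.19738569896848063 8.0167
the job is handed in; nothing more can be done
None
```

I lifted the green turner out of the rack, carried it high over the red one, and handed the job in at 8.0 s. It is held in front of the hygiene camera at 100 N grip, handle up and tilted 20° to match the lens.

- **Position:** the last two-view check put the middle of the blade 122 mm from the lens, 1–3 mm off to the side and 1–2 mm low. I then trimmed by (+1, -1, +2) mm, which should leave it within about 2 mm of the focus point. I took no pictures after the trim.
- **Angle:** by the arm's reading and the measured station yaw, the blade is square to the lens and the handle straight up, within about 1°. The blade's yaw measured 11.0° in the pictures, against 10.8° for the station.
- **Steadiness:** at hand-in the joints were still, outside force was about 1 N and the jaw opening was unchanged. The last pictures showed the blade clear of the camera, bottle and tray. The other turners stood undisturbed when last seen after the lift.
- **Disagreements:** the two cameras differed by up to about 4 mm on the station plate. Heights measured from the pictures were mostly 3–4 mm below the stated or arm-derived ones. I used the stated heights and the arm's own readings for height, and averaged the two views for position.

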